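# Open the vent in the desk screen two holes wider on its stay

## Robot

A 7-joint arm with a two-finger parallel gripper is mounted at the origin on the work surface. World frame = base frame: x ahead of the robot, y to its left, z up, the work surface at z = 0. Lengths are in m, angles in degrees, forces in N, time in s.
With the tool pointing down it reaches from about 0.425 to 0.875 m from the base axis. Payload 4.7 kg.
Tool frame: the origin (TCP) lies between the finger pads; the fingertips stand 22 mm ahead of it and the grasp point (between the pads) lies 3 mm ahead of it; z points along the fingers, y is the line along which they close (so a half turn about z gives the same grasp; the last joint's range is limited). The gripper opens to 87 mm and grips with 3 to 60 N. Pads are 19 mm wide; open, the fingers measure 117 mm over their backs; the gripper's body (75 mm by 190 mm) begins 51 mm behind the grasp point.
Start: joints at [-65.827, 18.392, -4.016, 83.108, 1.295, 78.541, -3.26], TCP at [0.258, 0.597, 0.222] pointing down, gripper open.
Joint ranges: [-163.93, 163.93], [-17.29, 119.83], [-79.2, 71.16], [3.27, 140.29], [-89.18, 269.18], [5.43, 117.66], [-154.24, 154.24]. Speed limits (degrees/s): [147.25, 147.25, 180, 180, 180, 180, 180].

## Interface

Orientations are given as [roll, pitch, yaw] about the fixed x, y, z axes, in that order (R = Rz(yaw) Ry(pitch) Rx(roll)).
In Python, from cell import env gives the robot as it stands.
- The arm moves only by the tool drive_tool, never from a script. Its argument "moves" is a list of rows, each a list of 3 entries, a list of its own where there are three numbers: the shift along the tool's x, y, z in mm, then the turn, a rotation vector about the tool's x, y, z in rad, then the closure, from 0 (fully open) to 1 (shut). In form: [[[x, y, z], [wx, wy, wz], jaw], ...]. A call has 1 to 12 rows; each row shifts and turns the commanded pose from where the row before left it, along the tool's axes as they then stand; what a row does not reach is not made up. A row lasts 1/12 s, in which the tool goes at most 41.7 mm and 7.16 degrees, less where a joint would pass 70% of its speed; a pose out of reach is approached as far as the arm can. A call with a gripper value outside its range is refused whole. The fingers move at their own pace and stop on an object; "newtons" is the grip in N (left out, the last holds). Time passes only in rows, so rows that do not move let the fingers close. It gives the time, the measured TCP pose, the force, the opening and the grip force at its end, in the units of the state.
- env.get_obs(): the state, without advancing time (a new reading comes with each control period).
- env.read_camera(name): name is "scene" or "side" or "wrist"; returns (picture, depth): 480x640x3 uint8, blue, green, red; 480x640 float32, m along the optical axis (not along the pixel's ray), 0 where there is no reading.
- env.get_calibration(name): a dict with "fx", "fy", "cx", "cy" (pixels), "T" (4x4, takes a point from camera to world coordinates). Camera axes: x right, y down, z forward; pixel columns grow to the right and rows downward; lengths in m; the calibration is good to about 2 mm. The wrist camera is an equidistant fisheye: a pixel r from the principal point sees the ray r / f radians off the axis. A picture is of the moment at which its call begins: read the wrist's pose just before it. get_calibration takes no time and is no camera call; for the wrist camera it gives the pose at the moment of the call.
- env.sign_off(): hands the job in; it is judged then, once.
The state is a dict: "time_s": time; "qpos": joint angles; "joint_velocities": joint speeds; "effort": joint torques, N m; "tool_pos": TCP position; "tool_rot": TCP orientation; "force": force on the tool from outside, world axes, zero at the start; "wrist_torque": the same for the moment, N m; "grip_width": finger opening in m; "grasp_force": force on a finger pad.
Only numpy, scipy, OpenCV 4.12 (cv2) and the standard library are available. Lean on these libraries where they do the work, as an engineer would, in place of code of your own. Each camera call takes 0.05 s, during which the arm holds its last target. There are 200 camera calls.

## Task

The top-hung vent in the glazed screen on the left of the desk is only ajar: its stay is on the pin of the sill with the slot nearest the sash. Lift the stay off the pin, push the vent outward with it and drop the third opening, counted from the sash, over the same pin, until the bar lies fully down on the pin's block; then let go. Feel for the pin without forcing the stay on it, and leave the other things on the sill and the desk where they are.

Things in the scene. Friction and masses are not known exactly. Their poses are not given: they have to be found in the camera images.
- vent_screen: blue steel-framed glazed screen fixed on the desk, 440 mm wide, 50 mm thick, with a top-hung vent. Origin on the desk under the middle of its room-side face; x points outward through the vent (away from the room), y along the screen, z up. The white sill, top 70 mm above the desk, stands out 65 mm into the room (to x = -65 mm).
- shelf_edge (a point): middle of the lower front edge of the white shelf that overhangs the sill over the screen's whole width: 384 mm above the desk, at x = -150 mm of the screen, whose axes it has. Because of it an upright tool cannot get at the stay; the tool must lean back into the room by 20 to 45 deg, its tips pointing down and outward.
- sash_hinge (a point): middle of the sash's hinge line (along y), at x = 25, z = 336 mm of the screen, whose axes it has. With the sash shut the stay's knuckle is 250 mm below this point and 20 mm to its room side; it swings with the sash.
- vent_sash (a joint): opening angle of the sash about its top hinge, rad; 0 = shut, grows as its foot moves outward. About 0.11 at the start, 0.27, 0.41 and 0.56 with the stay on its second, third and fourth opening (0.04 more or less, as the pin stands). The sash weighs about 1 kg (0.7 to 1.4); friction in its hinges keeps it where it is put, it takes 4 to 10 N at its foot to move it.
- stay: the stay: flat steel bar 24 mm wide, 6 mm thick, 256 mm long, about 0.2 kg, pivoted on the sash's knuckle (tail lifts freely, swings 0.35 rad to either side). Origin on the knuckle; it runs along its own -x into the room, z up, y across, centred on y = z = 0. Openings from the sash: a slot 34 mm long, 13 mm wide, its middle 72 mm from the knuckle; round holes 13 mm across at 112, 147 and 182 mm.
- stay_grip (a point): middle of the stay's tail grip, a bar 16 mm wide (y) and 12 mm thick from 196 to 245 mm from the knuckle, ending in a 22 mm disc; this point is 215 mm from the knuckle, on the bar's mid line. Pinch it from both sides; below it there is room down to the note pad. Axes as for the stay.
- hole_1 (a point): middle of the stay's slot (first opening), at half thickness of the bar, 72 mm from the knuckle; over the pin at the start, the pin anywhere along the slot
- hole_3 (a point): centre of the stay's third opening, at half thickness of the bar, 147 mm from the knuckle. With the bar fully down on the pin's block it is 88 to 92 mm above the desk, with the bar resting on the tip of the pin at least 103 mm
- pin_place (a point): nominal place of the pin, level with the top of its block (86 mm above the desk), x = -40, y = 0 of the screen, whose axes it has. The upright pin, 10 mm across with a flat top 16 mm above this level, stands in a steel block 30 x 50 x 16 mm on slotted screws: it may stand up to 9 mm nearer to the screen or farther from it (along x; 0.5 mm along y). Its true place is not given: look or feel for it.
- glue_bottle: small round bottle, 38 mm across, 95 mm tall, standing on the sill to the left of the stay; bystander; origin at the centre of its underside
- oil_tin: small jar, 44 mm across, 75 mm tall, standing on the sill to the right of the stay; bystander; origin at the centre of its underside
- note_pad: block of notes, 76 x 76 x 18 mm, lying on the desk under the tail of the stay; bystander; origin at the centre of its underside
- tape_measure: tape measure, 34 x 70 x 66 mm tall, on the desk in front of the sill; bystander; origin at the centre of its underside
- screwdriver: screwdriver, 200 mm long, lying on the desk in front of the sill; bystander; origin under its middle
- mug: brown mug, 80 mm across, 95 mm tall, on the desk; bystander; origin at the centre of its underside
- spray_can: spray can, 64 mm across, 170 mm tall, on the desk; bystander; origin at the centre of its underside
- mouse: computer mouse, 110 x 60 x 28 mm, on the desk; bystander; origin at the centre of its underside

How it is judged:
By the outcome, as a careful person would: the job done as asked, in the order asked, and still so for the second after the job is handed in, with the robot touching nothing.
It also fails if it takes over 58 s, if anything falls off the work surface, if the arm or the gripper's body presses on something with over 40 N, if the wrist force passes 120 N, or if a joint passes its speed limit or range.

## Working session

There is one attempt and no reset: what is moved stays moved. The work goes in short steps, Python scripts to look and compute and a tool call to move; the robot and the scene stay as the last step left them, time stands still between calls to the robot, and variables do not carry over. Pictures are saved under pics/ and viewed, at most 10 in all, crops included, and the job is handed in when it is done.

Besides the shell and the picture viewer there is one more tool, called after ">>>" as name([rows], argument=value, ...), one row to a line, values as JSON. drive_tool: Moves the arm, as the interface text tells. Its arguments: {"type":"object","properties":{"moves":{"type":"array"},"newtons":{"type":"number"}},"required":["moves"]}

```bash
mkdir -p pics; ls; python3 - <<'E'
from cell import env
import cv2,numpy as np
o=env.get_obs();print(o)
ims={}
for n in ["scene","side"]:
    p,d=env.read_camera(n);cv2.imwrite(f"pics/{n}0.png",p);np.save(f"{n}0.npy",d)
    c=env.get_calibration(n);print(n,c)
E
```

```text
pics
{'time_s': 0.0, 'qpos': array([-65.82687306,  18.43833217,  -4.01488345,  83.17484633,
         1.29737595,  78.54077091,  -3.25991264]), 'joint_velocities': array([ 0.03316947, -0.00433784, -0.00299664,  0.0318947 , -0.07623062,
        0.07068726,  0.0356118 ]), 'effort': array([-3.21633679e-04, -4.91290855e+01, -4.04090155e-01, -3.12527204e+01,
       -6.39306614e-02,  4.39245184e-02,  1.73000572e-04]), 'tool_pos': array([0.25763209, 0.59615986, 0.22107018]), 'tool_rot': array([-1.79891423e+02,  8.29842905e-03,  1.56636576e+02]), 'force': array([-0.2395008 , -0.54784945,  0.23453723]), 'wrist_torque': array([ 0.0440049 , -0.00632857, -0.00288318]), 'grasp_force': 0.0, 'grip_width': 0.08687739785943045}
scene {'fx': 562.5969039811275, 'fy': 562.5969039811275, 'cx': 321.71253281056454, 'cy': 236.3070561941224, 'T': array([[ 0.73351572, -0.64725016,  0.20741727,  0.26456008],
       [-0.67965063, -0.69605517,  0.23147834, -0.29947942],
       [-0.00545053, -0.31076429, -0.95047138,  1.44370367],
       [ 0.        ,  0.        ,  0.        ,  1.        ]])}
side {'fx': 441.729140775249, 'fy': 441.729140775249, 'cx': 317.3393406880681, 'cy': 238.3094764662378, 'T': array([[ 0.98490446, -0.08921188,  0.14833898,  0.33660781],
       [-0.17288048, -0.54999283,  0.81708031, -0.92188343],
       [ 0.0086921 , -0.83039095, -0.55711338,  0.87272045],
       [ 0.        ,  0.        ,  0.        ,  1.        ]])}
```

View pics/scene0.png

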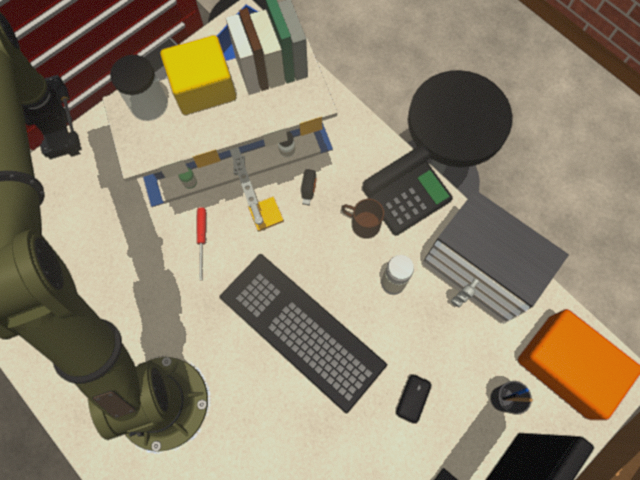

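View pics/side0.png

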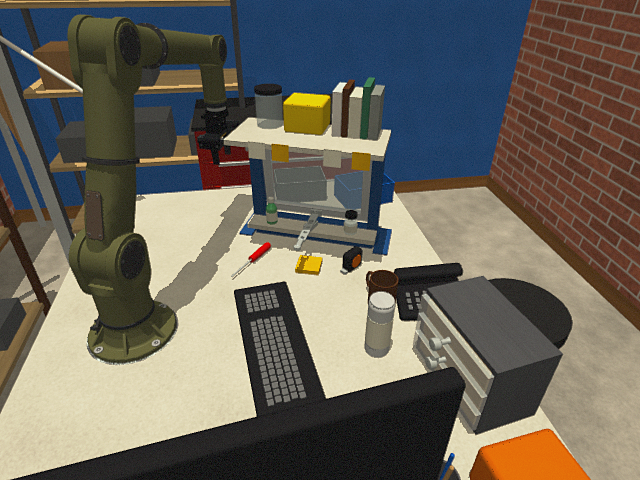

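Scene: stay runs from about (240,180) to (262,222), note pad at (266,214), shelf front edge from (123,176) to (335,118). Side: stay at (297,245)–(315,213). I'll enlarge both.

```bash
python3 - <<'E'
import cv2,numpy as np
a=cv2.imread("pics/scene0.png")[110:250,130:340]; b=cv2.imread("pics/side0.png")[130:280,230:410]
a=cv2.resize(a,None,fx=3.8,fy=3.8,interpolation=cv2.INTER_CUBIC);b=cv2.resize(b,None,fx=4,fy=4,interpolation=cv2.INTER_CUBIC)
cv2.imwrite("pics/sc.png",a);cv2.imwrite("pics/sd.png",b)
E
```

```text
(no output)
```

View pics/sc.png

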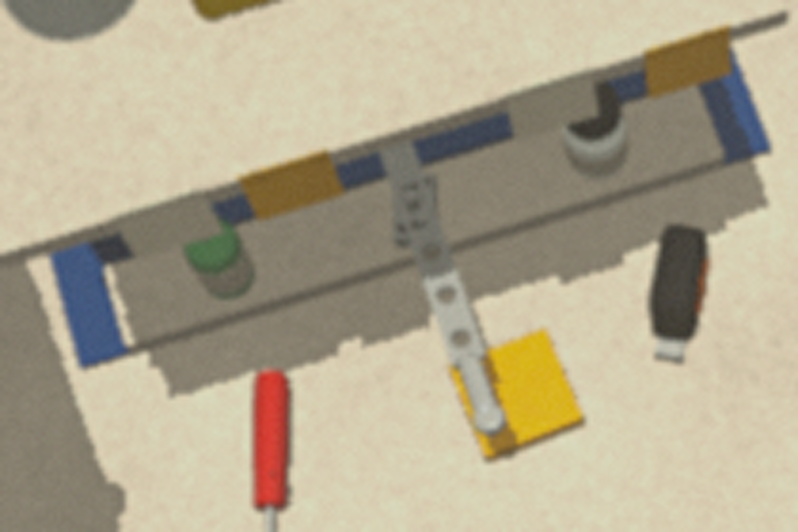

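View pics/sd.png

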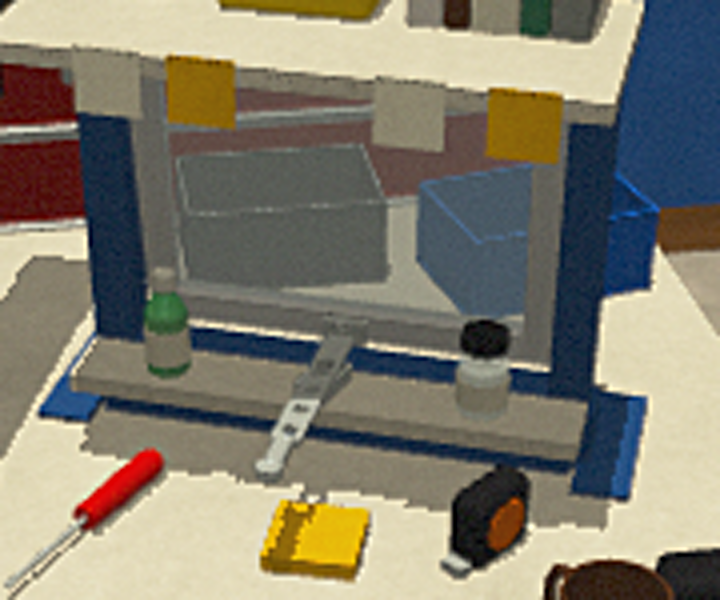

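```bash
cat > h.py <<'E'
import numpy as np
from cell import env
def ray(n,u,v):
    c=env.get_calibration(n);d=np.array([(u-c["cx"])/c["fx"],(v-c["cy"])/c["fy"],1]);return c["T"][:3,3],c["T"][:3,:3]@d
def atz(n,u,v,z):
    o,d=ray(n,u,v);return o+d*(z-o[2])/d[2]
def sc(x,y,z): return atz("scene",x/3.8+130-.37,y/3.8+110-.37,z)
def sd(x,y,z): return atz("side",x/4+230-.37,y/4+130-.37,z)
E
python3 - <<'E'
from h import *
np.set_printoptions(precision=4,suppress=True)
S=dict(disc=(488,417,.095),h4=(460,337,.092),h3=(446,294,.092),h2=(430,248,.092),pin=(413,202,.102))
P={k:sc(*v) for k,v in S.items()}
D=dict(disc=(268,467,.095),h4=(289,430,.092),h3=(300,408,.092))
for k in P: print(k,P[k])
for k,v in D.items(): print('side',k,sd(*v))
print('d',[np.linalg.norm(P[a]-P[b]) for a,b in(('h2','h3'),('h3','h4'),('h4','disc'),('pin','h2'))])
a,b=sc(150,348,.07),sc(722,163,.07);print('sill sc',a,b,np.degrees(np.arctan2(*(b-a)[1::-1])))
a,b=sd(72,378,.07),sd(585,432,.07);print('sill sd',a,b,np.degrees(np.arctan2(*(b-a)[1::-1])),np.linalg.norm(b-a))
a,b=sc(0,262,.384),sc(785,15,.384);print('shelf sc',a,b)
d=np.load("scene0.npy");c=env.get_calibration("scene")
for k,(x,y,z) in S.items():
    u,v=x/3.8+129.63,y/3.8+109.63;dd=np.median(d[int(v+.5)-0:int(v+.5)+2,int(u+.5):int(u+.5)+2]);o,r=ray("scene",u,v);print(k,o+r*dd)
for k,(x,y) in dict(shelf1=(200,180),bottle=(215,245),tin=(595,140),tape=(680,270),pad=(550,400)).items():
    u,v=x/3.8+129.63,y/3.8+109.63;o,r=ray("scene",u,v);print(k,o+r*d[int(v),int(u)])
E
```

```text
disc [0.4709 0.1728 0.095 ]
h4 [0.4953 0.2307 0.092 ]
h3 [0.5089 0.2613 0.092 ]
h2 [0.5231 0.2951 0.092 ]
pin [0.535  0.3251 0.102 ]
side disc [0.4731 0.1851 0.095 ]
side h4 [0.4971 0.2377 0.092 ]
side h3 [0.5105 0.2681 0.092 ]
d [np.float64(0.03661902007617251), np.float64(0.033533343183442456), np.float64(0.06285285720091385), np.float64(0.033845674945874274)]
sill sc [0.3367 0.3792 0.07  ] [0.722  0.2135 0.07  ] -23.267247021214263
sill sd [0.3302 0.3792 0.07  ] [0.7404 0.2286 0.07  ] -20.159386546184546 0.4369054290421219
shelf sc [0.2916 0.3189 0.384 ] [0.7057 0.1396 0.384 ]
disc [0.4683 0.1667 0.1124]
h4 [0.5109 0.2666 0.0003]
h3 [ 0.5256  0.2996 -0.0003]
h2 [0.5272 0.3045 0.0706]
pin [0.536  0.3274 0.0972]
shelf1 [0.3992 0.2743 0.4007]
bottle [0.4102 0.3728 0.1412]
tin [0.6503 0.2627 0.1304]
tape [0.6443 0.1727 0.0703]
pad [0.5242 0.181  0.0133]
```

>>> drive_tool([
  [[0,-10,-38],[0,0,0],0],
  [[0,-20,-36],[0,0,0],0],
  [[0,-34,-23],[0,0,0],0],
  [[0,-34,-23],[0,0,0],0],
  [[0,-34,-23],[0,0,0],0],
  [[0,-34,-23],[0,0,0],0],
  [[0,-34,-23],[0,0,0],0],
  [[0,-34,-23],[0,0,0],0],
  [[0,-34,0],[0,0,0],0],
  [[0,-34,0],[0,0,0],0],
  [[0,-34,0],[0,0,0],0],
  [[0,-34,0],[0,0,0],0],
])

```text
time_s: 1.1
tool_pos: [0.1301, 0.3166, 0.4195]
tool_rot: [-175.6, 0.3, 156.9]
force: [-0.8, -0.9, 0.3]
grip_width: 0.087
grasp_force: 0.0
```

>>> drive_tool([
  [[0,-20,0],[0,0,0],0],
  [[0,0,0],[0,0,0.12],0],
  [[0,0,0],[0,0,0.12],0],
  [[0,0,0],[0,0,0.12],0],
  [[0,0,0],[0,0,0.12],0],
  [[0,0,0],[0,0,0.12],0],
  [[0,0,0],[0,0,0.12],0],
  [[0,0,0],[0,0,0.12],0],
  [[0,0,0],[0,0,0.12],0],
  [[0,0,0],[0,0,0.12],0],
  [[0,0,0],[0,0,0.12],0],
  [[0,0,0],[0,0,0.12],0],
])

```text
time_s: 2.1
tool_pos: [0.1282, 0.3117, 0.4214]
tool_rot: [-179.2, 4.6, 80.8]
force: [0.0, -0.3, 0.1]
grip_width: 0.0869
grasp_force: 0.0
```

```bash
python3 -c "
from cell import env
o=env.get_obs();print(o['qpos'],o['tool_pos'],o['tool_rot'])"
```

```text
[-51.10408586 -17.25051683 -15.02868364  96.31439493  -4.08752217
 104.96389459 -75.40497633] [0.12823647 0.31168974 0.42136006] [-179.21250964    4.56433842   80.83195799]
```

>>> drive_tool([
  [[0,30,0],[0,0,0.12],0],
  [[0,30,0],[0,0,0.12],0],
  [[0,35,0],[0,0,0],0],
  [[0,38,0],[0,0,0],0],
  [[0,38,0],[0,0,0],0],
  [[0,38,0],[0,0,0],0],
  [[0,38,0],[0,0,0],0],
  [[0,38,0],[0,0,0],0],
  [[0,38,0],[0,0,0],0],
  [[0,30,0],[0,0,0],0],
  [[0,0,0],[0,0.1,0],0],
  [[0,0,0],[0,0.1,0],0],
])

```text
time_s: 3.1
tool_pos: [0.4594, 0.1872, 0.4191]
tool_rot: [179.9, -6.8, 67.4]
force: [-0.9, -0.1, 1.1]
grip_width: 0.087
grasp_force: 0.0
```

```bash
python3 -c "
from cell import env
import numpy as np
o=env.get_obs();p=o['tool_pos'];print(o['qpos'],p,o['tool_rot'],'n,t',.3955*p[0]+.9184*p[1],.9184*p[0]-.3955*p[1])"
```

```text
[-33.17634509  -5.77877131  10.37600964  87.73778854  -3.6469266
  93.05555202 -45.80688293] [0.45937139 0.18715721 0.41910905] [179.91862293  -6.76348603  67.35562145] n,t 0.3535665683629678 0.3478660037541194
```

>>> drive_tool([
  [[-30,8,-7],[0,0,0],0],
  [[-30,8,-7],[0,0.09,0],0],
  [[0,0,0],[0,0.09,0],0],
  [[0,0,0],[0,0.09,0],0],
  [[-13,0,37],[0,0,0],0],
  [[-13,0,37],[0,0,0],0],
  [[-13,0,37],[0,0,0],0],
  [[-13,0,37],[0,0,0],0],
  [[-13,0,37],[0,0,0],0],
  [[-6,0,18],[0,0,0],0],
  [[0,0,0],[0,0,0],0],
  [[0,0,0],[0,0,0],0],
])

```text
time_s: 4.1
tool_pos: [0.4533, 0.134, 0.2141]
tool_rot: [179.8, -22.3, 67.5]
force: [0.9, 0.1, 1.9]
grip_width: 0.0877
grasp_force: 0.0
```

```bash
cat >> h.py <<'E'
import cv2
from scipy.spatial.transform import Rotation as Ro
def st():
    o=env.get_obs();p=o['tool_pos'];R=Ro.from_euler('xyz',o['tool_rot'],degrees=True)
    A=R.as_matrix()
    print('t',o['time_s'],'q',o['qpos'].round(1),'p',p.round(4),'rot',o['tool_rot'].round(1),'n,t,z',(.3955*p[0]+.9184*p[1]).round(4),(.9184*p[0]-.3955*p[1]).round(4),p[2].round(4),'F',o['force'].round(1),'w',o['grip_width'].round(4),o['grasp_force'])
    return p,A
def wrist(name):
    c=env.get_calibration("wrist");im,d=env.read_camera("wrist");cv2.imwrite(f"pics/{name}.png",im);np.savez(name,d=d,**{k:c[k] for k in c});return c,im
def fproj(c,P):
    q=np.linalg.inv(c["T"])@np.append(P,1);th=np.arctan2(np.hypot(q[0],q[1]),q[2]);a=np.arctan2(q[1],q[0]);return np.array([c["cx"]+c["fx"]*th*np.cos(a),c["cy"]+c["fy"]*th*np.sin(a)])
def fz(c,u,v,z):
    x,y=(u-c["cx"])/float(c["fx"]),(v-c["cy"])/float(c["fy"]);th=np.hypot(x,y);d=np.array([x/th*np.sin(th),y/th*np.sin(th),np.cos(th)]);T=c["T"];d=T[:3,:3]@d;o=T[:3,3];return o+d*(z-o[2])/d[2]
def W(n,t,z): return np.array([.3955*n+.9184*t,.9184*n-.3955*t,z])
def N(p): return np.array([.3955*p[0]+.9184*p[1],.9184*p[0]-.3955*p[1],p[2]])
E
python3 - <<'E'
from h import *
st();c,im=wrist("w1");print(c)
print('grip',fproj(c,W(.3715,.3638,.097)),'pin',fproj(c,W(.51,.3638,.102)))
E
```

```text
Traceback (most recent call last):
  File "h.py", line 14, in st
    print('t',o['time_s'],'q',o['qpos'].round(1),'p',p.round(4),'rot',o['tool_rot'].round(1),'n,t,z',(.3955*p[0]+.9184*p[1]).round(4),(.9184*p[0]-.3955*p[1]).round(4),p[2].round(4),'F',o['force'].round(1),'w',o['grip_width'].round(4),o['grasp_force'])
                                                                                                                                                                                                                 ^^^^^^^^^^^^^^^^^^^^^
AttributeError: 'float' object has no attribute 'round'
```

```bash
sed -i "s/o\['grip_width'\].round(4)/round(o['grip_width'],4)/" h.py
python3 - <<'E'
from h import *
st();c,im=wrist("w1");print(c)
print('grip',fproj(c,W(.3715,.3638,.097)),'pin',fproj(c,W(.51,.3638,.102)))
E
```

```text
t 4.1 q [-25.1 -12.9  18.  119.2 -17.1  62.6 -23.2] p [0.4533 0.134  0.2141] rot [179.8 -22.3  67.5] n,t,z 0.3023 0.3633 0.2141 F [0.9 0.1 1.9] w 0.0877 0.0
{'fx': 371.64829954431775, 'fy': 371.64829954431775, 'cx': 317.6881701214191, 'cy': 239.8878989407852, 'T': array([[ 0.9229648 , -0.38110044,  0.05383711,  0.45481735],
       [-0.38486521, -0.91524126,  0.11921495,  0.1374618 ],
       [ 0.00384107, -0.13075123, -0.99140777,  0.39098708],
       [ 0.        ,  0.        ,  0.        ,  1.        ]])}
grip [317.74338182 207.36107688] pin [319.5097605   60.34735146]
```

View pics/w1.png

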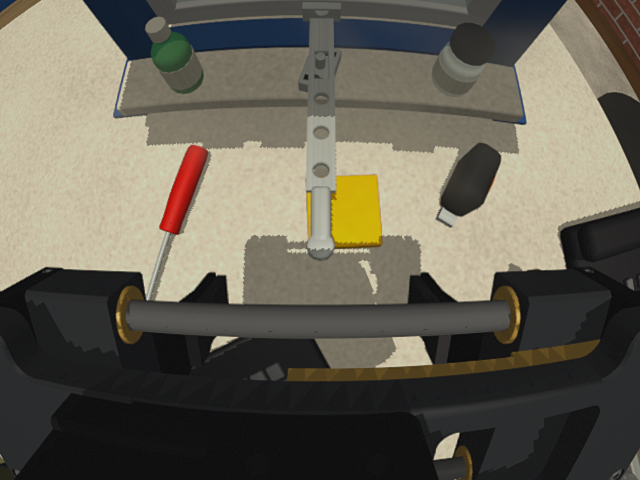

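The wrist picture shows the stay straight up the middle: disc (320,244), holes at (321,170), (321,133), (321,98), pin near (320,58), finger gap centred at about x=318. Glue bottle and tin are well clear.

```bash
python3 - <<'E'
from h import *
np.set_printoptions(precision=4,suppress=True)
c=dict(np.load("w1.npz"));d=c["d"]
for k,u,v,z in [("disc",320,244,.104),("grip",321,210,.104),("h4",321,170,.099),("h3",321,133,.097),("h2",321,98,.095),("pin",320,58,.102),("sillL",116,117,.07),("sillR",522,123,.07)]:
    print(k,N(fz(c,u,v,z)))
def dep(u,v):
    x,y=(u-c["cx"])/float(c["fx"]),(v-c["cy"])/float(c["fy"]);th=np.hypot(x,y)
    z=np.median(d[v-1:v+2,u-1:u+2]);q=np.array([x/th*np.tan(th),y/th*np.tan(th),1])*z
    return N((c["T"]@np.append(q,1))[:3])
for u,v in [(320,244),(321,210),(321,196),(321,150),(321,115),(309,80),(320,56),(300,117)]: print(u,v,dep(u,v))
im=cv2.imread("pics/w1.png")[30:190,260:390];cv2.imwrite("pics/w1c.png",cv2.resize(im,None,fx=4,fy=3.7,interpolation=cv2.INTER_CUBIC))
E
```

```text
disc [0.3408 0.3658 0.104 ]
grip [0.3678 0.3663 0.104 ]
h4 [0.4027 0.3661 0.099 ]
h3 [0.437  0.3658 0.097 ]
h2 [0.4729 0.3655 0.095 ]
pin [0.5127 0.3642 0.102 ]
sillL [0.4775 0.1483 0.07  ]
sillR [0.4765 0.5799 0.07  ]
320 244 [0.3399 0.3658 0.1114]
321 210 [0.3667 0.3663 0.1093]
321 196 [0.3782 0.3662 0.1081]
321 150 [0.419  0.3659 0.1025]
321 115 [0.4537 0.3656 0.0984]
309 80 [0.4918 0.3544 0.0956]
320 56 [0.5149 0.3642 0.1022]
300 117 [0.5003 0.3422 0.0004]
```

View pics/w1c.png

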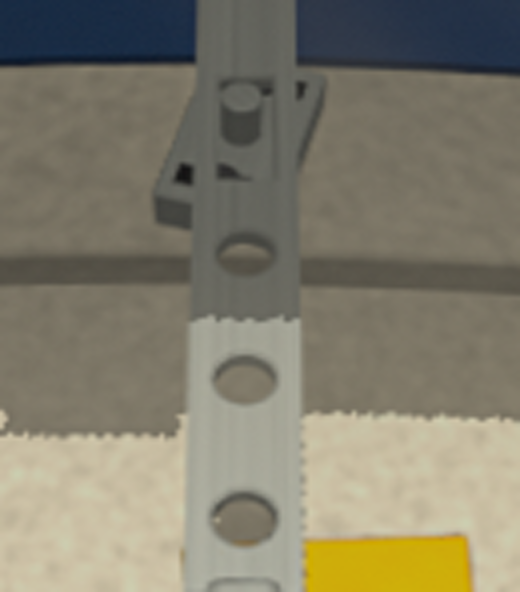

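Pin top sits at crop (242,95) in the slot; stay aligned with the tool. Adding lean and going in.

>>> drive_tool([
  [[0,2.7,0],[0,0.08,0.012],0],
  [[1.5,0,25],[0,0,0],0],
  [[1.5,0,25],[0,0,0],0],
  [[1.5,0,25],[0,0,0],0],
  [[1.5,0,25],[0,0,0],0],
  [[0,0,0],[0,0,0],0],
  [[0,0,0],[0,0,0],0],
])

```text
time_s: 4.73
tool_pos: [0.4771, 0.1799, 0.1294]
tool_rot: [180.0, -26.9, 66.9]
force: [-0.0, -0.2, -0.8]
grip_width: 0.0869
grasp_force: 0.0
```

```bash
python3 - <<'E'
from h import *
st();wrist("w2")
E
```

```text
t 4.7333 q [-27.9  -5.1  19.8 124.8 -28.5  49.  -14.2] p [0.4771 0.1799 0.1294] rot [180.  -26.9  66.9] n,t,z 0.3539 0.367 0.1294 F [-0.  -0.2 -0.8] w 0.0869 0.0
```

View pics/w2.png

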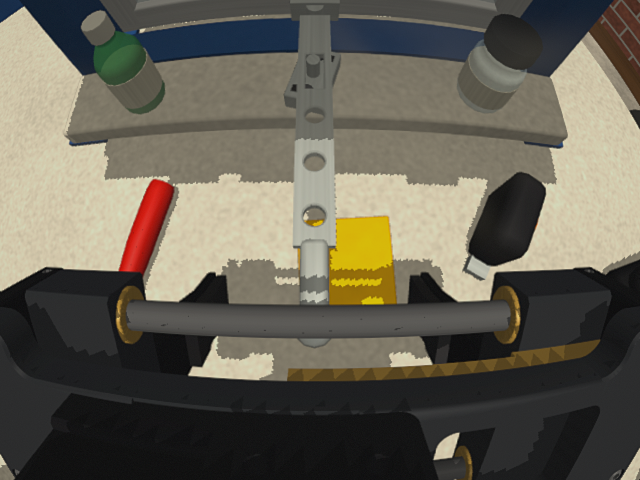

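Stay at x≈314 against finger centre ≈318, so a shift of about -1 mm; 30 mm more ahead, then close.

>>> drive_tool([
  [[0,-1,15],[0,0,0],0],
  [[0,0,15],[0,0,0],0],
  [[0,0,0],[0,0,0],0.5],
  [[0,0,0],[0,0,0],1],
  [[0,0,0],[0,0,0],1],
  [[0,0,0],[0,0,0],1],
  [[0,0,0],[0,0,0],1],
  [[0,0,0],[0,0,0],1],
  [[0,0,0],[0,0,0],1],
  [[0,0,0],[0,0,0],1],
], newtons=35)

```text
time_s: 5.62
tool_pos: [0.4809, 0.1923, 0.1017]
tool_rot: [180.0, -26.9, 66.8]
force: [0.7, 0.3, 0.2]
grip_width: 0.0415
grasp_force: 0.0
```

```bash
python3 - <<'E'
from h import *
st()
E
```

```text
t 5.6167 q [-28.7  -2.   19.6 125.8 -31.4  45.5 -12. ] p [0.4809 0.1923 0.1017] rot [180.  -26.9  66.8] n,t,z 0.3668 0.3656 0.1017 F [0.7 0.3 0.2] w 0.0415 0.0
```

>>> drive_tool([
  [[0,0,0],[0,0,0],1],
  [[0,0,0],[0,0,0],1],
  [[0,0,0],[0,0,0],1],
  [[0,0,0],[0,0,0],1],
  [[0,0,0],[0,0,0],1],
  [[0,0,0],[0,0,0],1],
  [[0,0,0],[0,0,0],1],
  [[0,0,0],[0,0,0],1],
])

```text
time_s: 6.28
tool_pos: [0.4807, 0.1924, 0.1014]
tool_rot: [-180.0, -26.9, 66.8]
force: [0.6, 0.0, 0.9]
grip_width: 0.0154
grasp_force: 35.0
```

>>> drive_tool([
  [[4.5,0,-7],[0,0,0],1],
  [[4.5,0,-7],[0,0,0],1],
  [[5,0,-6.6],[0,0,0],1],
  [[5,0,-6.6],[0,0,0],1],
  [[5.5,0,-6.2],[0,0,0],1],
  [[5.5,0,-6.2],[0,0,0],1],
  [[6,0,-5.8],[0,0,0],1],
  [[6,0,-5.8],[0,0,0],1],
  [[0,0,0],[0,0,0],1],
  [[0,0,0],[0,0,0],1],
])

```text
time_s: 7.12
tool_pos: [0.4866, 0.2055, 0.1666]
tool_rot: [180.0, -26.9, 66.8]
force: [1.0, 4.1, -4.3]
grip_width: 0.0152
grasp_force: 35.0
```

```bash
python3 - <<'E'
from h import *
st();wrist("w3")
E
```

```text
t 7.1167 q [-29.3  -6.   17.8 120.9 -25.9  51.7 -20.6] p [0.4866 0.2055 0.1666] rot [180.  -26.9  66.8] n,t,z 0.3812 0.3656 0.1666 F [ 1.   4.1 -4.3] w 0.0152 35.00219285488129
```

View pics/w3.png

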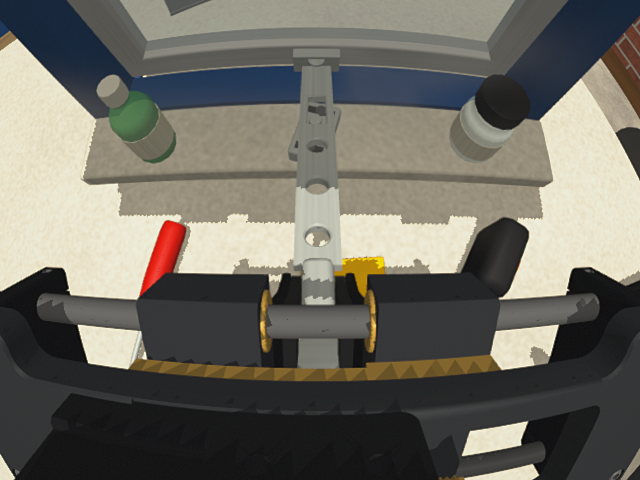

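Stay is clear of the pin (pin at (315,117) now seen below the bar). Lean further and push outward in steps.

>>> drive_tool([
  [[0,0,0],[0,0.08,0],1],
  [[0,0,0],[0,0.08,0],1],
  [[2.4,0,6.8],[0,0,0],1],
  [[2.4,0,6.8],[0,0,0],1],
  [[2.4,0,6.8],[0,0,0],1],
  [[2.4,0,6.8],[0,0,0],1],
  [[2.4,0,6.8],[0,0,0],1],
  [[0,0,0],[0,0,0],1],
  [[0,0,0],[0,0,0],1],
], newtons=45)

```text
time_s: 7.92
tool_pos: [0.4987, 0.2319, 0.1457]
tool_rot: [180.0, -36.1, 66.7]
force: [-0.8, -1.5, 0.6]
grip_width: 0.0153
grasp_force: 45.0
```

```bash
python3 - <<'E'
from h import *
st()
E
```

```text
t 7.9167 q [-30.2  -3.7  21.6 125.4 -42.2  45.7  -4.8] p [0.4987 0.2319 0.1457] rot [180.  -36.1  66.7] n,t,z 0.4102 0.3663 0.1457 F [-0.8 -1.5  0.6] w 0.0153 44.96525287628174
```

>>> drive_tool([
  [[4,0,6.7],[0,0,0],1],
  [[4,0,6.7],[0,0,0],1],
  [[4,0,6.7],[0,0,0],1],
  [[4,0,6.7],[0,0,0],1],
  [[4,0,6.7],[0,0,0],1],
  [[0,0,0],[0,0,0],1],
  [[0,0,0],[0,0,0],1],
])

```text
time_s: 8.5
tool_pos: [0.5126, 0.2649, 0.1303]
tool_rot: [180.0, -36.1, 66.7]
force: [-1.3, -3.4, 1.3]
grip_width: 0.015
grasp_force: 45.0
```

```bash
python3 - <<'E'
from h import *
st();c,im=wrist("w4")
print('pin',fproj(c,W(.5145,.3648,.102)))
cv2.imwrite("pics/w4c.png",cv2.resize(im[0:330,200:440],None,fx=2.5,fy=1.8,interpolation=cv2.INTER_CUBIC))
E
```

```text
t 8.5 q [-32.1   0.2  20.  124.  -45.2  42.6  -4.7] p [0.5126 0.2649 0.1303] rot [180.  -36.1  66.7] n,t,z 0.4461 0.366 0.1303 F [-1.3 -3.4  1.3] w 0.015 44.985079765319824
pin [314.36687716 196.29896812]
```

View pics/w4c.png

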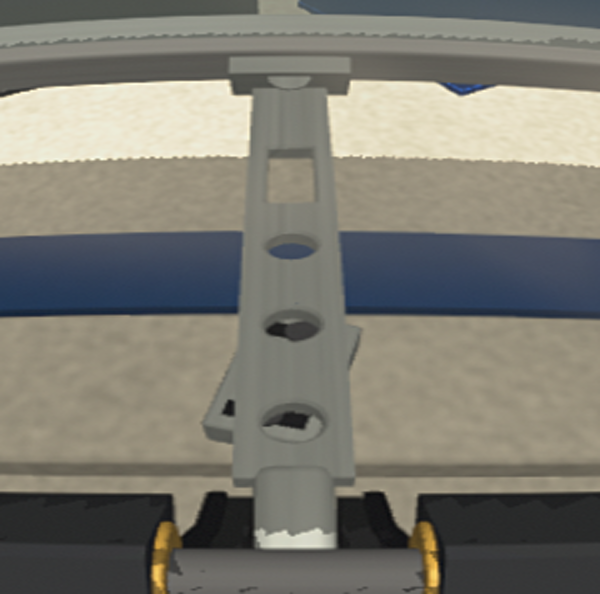

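Hole 3 centre at full-picture (316.8,180.6), with part of a grey disc (pin) seen at its lower right rim. Vent is open; pin predicted at (314,196).

```bash
python3 - <<'E'
from h import *
np.set_printoptions(precision=4,suppress=True)
c=dict(np.load("w4.npz"));d=c["d"]
def dep(u,v):
    x,y=(u-c["cx"])/float(c["fx"]),(v-c["cy"])/float(c["fy"]);th=np.hypot(x,y)
    z=np.median(d[v-1:v+2,u-1:u+2]);q=np.array([x/th*np.tan(th),y/th*np.tan(th),1])*z
    return N((c["T"]@np.append(q,1))[:3])
print('cam',N(c["T"][:3,3]))
for u,v in [(317,60),(317,117),(317,158),(317,205),(317,210),(317,255),(320,183),(321,184),(318,183),(312,183),(316,178)]: print(u,v,dep(u,v))
for z in(.117,.120,.123,.126): print(z,'h3',N(fz(c,316.8,180.6,z)),'h4',N(fz(c,317.6,234.4,z)),'h2',N(fz(c,316.4,137.2,z)))
E
```

```text
cam [0.4077 0.3666 0.3028]
317 60 [0.6337 0.3663 0.1064]
317 117 [0.5655 0.3664 0.1162]
317 158 [0.5302 0.3664 0.1205]
317 205 [0.4967 0.3664 0.1255]
317 210 [0.4937 0.3664 0.1255]
317 255 [0.4672 0.3664 0.1296]
320 183 [0.5318 0.3683 0.0883]
321 184 [0.531  0.369  0.0882]
318 183 [0.5319 0.367  0.088 ]
312 183 [0.5327 0.363  0.0866]
316 178 [0.5365 0.3657 0.0869]
0.117 h3 [0.5168 0.3663 0.117 ] h4 [0.4832 0.3667 0.117 ] h2 [0.5482 0.366  0.117 ]
0.12 h3 [0.515  0.3663 0.12  ] h4 [0.482  0.3667 0.12  ] h2 [0.546 0.366 0.12 ]
0.123 h3 [0.5132 0.3663 0.123 ] h4 [0.4808 0.3667 0.123 ] h2 [0.5437 0.366  0.123 ]
0.126 h3 [0.5115 0.3663 0.126 ] h4 [0.4796 0.3667 0.126 ] h2 [0.5414 0.366  0.126 ]
```

>>> drive_tool([
  [[-4.1,-1,4.6],[0,0,0],1],
  [[-4.1,-1,4.6],[0,0,0],1],
  [[-4.1,0,4.6],[0,0,0],1],
  [[0,0,0],[0,0,0],1],
  [[0,0,0],[0,0,0],1],
])

```text
time_s: 8.97
tool_pos: [0.5099, 0.2641, 0.1118]
tool_rot: [180.0, -36.0, 66.7]
force: [-2.7, -5.8, 0.5]
grip_width: 0.0155
grasp_force: 45.0
```

>>> drive_tool([
  [[-1.2,0,1.6],[0,0,0],1],
  [[-1.2,0,1.6],[0,0,0],1],
  [[-1.2,0,1.6],[0,0,0],1],
  [[0,0,0],[0,0,0],1],
])

```text
time_s: 9.3
tool_pos: [0.5103, 0.2639, 0.1061]
tool_rot: [179.9, -36.1, 66.7]
force: [-0.3, -3.2, -2.3]
grip_width: 0.0155
grasp_force: 45.0
```

```bash
cat > m.py <<'E'
from h import *
np.set_printoptions(precision=4,suppress=True)
import sys
st();c,im=wrist(sys.argv[1]);c["d"]=np.load(sys.argv[1]+".npz")["d"];d=c["d"]
def dep(u,v):
    x,y=(u-c["cx"])/float(c["fx"]),(v-c["cy"])/float(c["fy"]);th=np.hypot(x,y)
    z=np.median(d[v-1:v+2,u-1:u+2]);q=np.array([x/th*np.tan(th),y/th*np.tan(th),1])*z
    return N((c["T"]@np.append(q,1))[:3])
# bar top height profile along the column, beside the holes
P=np.array([dep(u,v) for v in range(60,262,3) for u in(306,327)]);P=P[(P[:,2]>.075)&(abs(P[:,1]-.366)<.012)]
f=np.polyfit(P[:,0],P[:,2],1);r=abs(np.polyval(f,P[:,0])-P[:,2])<.003;f=np.polyfit(P[r,0],P[r,2],1)
print('slope',-f[0],'bar mid z at pin',np.polyval(f,.5145)-.003,len(P),r.sum())
E
python3 m.py w5
```

```text
t 9.3 q [-31.9   2.1  20.1 125.5 -48.8  40.8  -0.4] p [0.5103 0.2639 0.1061] rot [179.9 -36.1  66.7] n,t,z 0.4442 0.3643 0.1061 F [-0.3 -3.2 -2.3] w 0.0155 44.9993759393692
slope 0.03093907502936432 bar mid z at pin 0.10367842739747243 132 114
```

>>> drive_tool([
  [[-1.2,0,1.6],[0,0,0],1],
  [[-1.2,0,1.6],[0,0,0],1],
  [[0,0,0],[0,0,0],1],
])

```text
time_s: 9.6
tool_pos: [0.5103, 0.2645, 0.1023]
tool_rot: [179.9, -36.1, 66.8]
force: [-0.8, -5.4, -1.2]
grip_width: 0.0152
grasp_force: 45.0
```

>>> drive_tool([
  [[-1.2,0,1.6],[0,0,0],1],
  [[0,0,0],[0,0,0],1],
])

```text
time_s: 9.77
tool_pos: [0.5102, 0.2645, 0.1004]
tool_rot: [180.0, -36.1, 66.8]
force: [-0.4, -4.4, -0.7]
grip_width: 0.0154
grasp_force: 45.0
```

```bash
python3 m.py w6
```

```text
t 9.7667 q [-31.8   2.7  20.1 125.8 -49.9  40.4   0.8] p [0.5102 0.2645 0.1004] rot [180.  -36.1  66.8] n,t,z 0.4447 0.364 0.1004 F [-0.4 -4.4 -0.7] w 0.0154 45.0002646446228
slope 0.005555517945005959 bar mid z at pin 0.10020800588482306 122 111
```

>>> drive_tool([
  [[-1.1,0,1.7],[0,0,0],1],
  [[-1.1,0,1.7],[0,0,0],1],
  [[0,0,0],[0,0,0],1],
])

```text
time_s: 10.07
tool_pos: [0.51, 0.2647, 0.0959]
tool_rot: [180.0, -36.1, 66.8]
force: [-0.5, -4.9, -0.8]
grip_width: 0.015
grasp_force: 45.0
```

>>> drive_tool([
  [[-1.1,0,1.7],[0,0,0],1],
  [[-1.1,0,1.7],[0,0,0],1],
  [[0,0,0],[0,0,0],1],
])

```text
time_s: 10.32
tool_pos: [0.5098, 0.265, 0.0917]
tool_rot: [-180.0, -36.1, 66.8]
force: [-2.4, -5.5, -0.6]
grip_width: 0.0149
grasp_force: 45.0
```

```bash
python3 m.py w7
```

```text
t 10.3167 q [-31.7   3.6  20.  126.1 -51.3  39.8   2.3] p [0.5098 0.265  0.0917] rot [-180.   -36.1   66.8] n,t,z 0.445 0.3634 0.0917 F [-2.4 -5.5 -0.6] w 0.0149 45.00393748283386
slope -0.03655680837069197 bar mid z at pin 0.09444630325089873 117 109
```

>>> drive_tool([
  [[-1.3,0,1.5],[0,0,0],1],
  [[-1.3,0,1.5],[0,0,0],1],
  [[0,0,0],[0,0,0],1],
])

```text
time_s: 10.62
tool_pos: [0.5097, 0.2651, 0.088]
tool_rot: [-180.0, -36.1, 66.8]
force: [-1.2, -3.7, 0.6]
grip_width: 0.0154
grasp_force: 45.0
```

>>> drive_tool([
  [[-1.1,0,1.6],[0,0,0],1],
  [[0,0,0],[0,0,0],1],
])

```text
time_s: 10.78
tool_pos: [0.5098, 0.2651, 0.0861]
tool_rot: [-180.0, -36.1, 66.8]
force: [-1.0, -3.4, -0.8]
grip_width: 0.0154
grasp_force: 45.0
```

>>> drive_tool([
  [[-1.1,0,1.6],[0,0,0],1],
  [[0,0,0],[0,0,0],1],
])

```text
time_s: 10.95
tool_pos: [0.5099, 0.2652, 0.0856]
tool_rot: [-179.9, -36.2, 66.8]
force: [-7.0, -7.9, 9.7]
grip_width: 0.0151
grasp_force: 45.0
```

```bash
python3 m.py w8
```

```text
t 10.95 q [-31.6   4.3  20.  126.4 -52.7  39.5   3.9] p [0.5099 0.2652 0.0856] rot [-179.9  -36.2   66.8] n,t,z 0.4453 0.3634 0.0856 F [-7.  -7.9  9.7] w 0.0151 45.01484513282776
slope -0.0631298916498018 bar mid z at pin 0.09048701961091896 120 111
```

Contact at 9.7 N with the bar at 90 mm over the block: seated. Release, then back away.

>>> drive_tool([
  [[0.4,0,-0.6],[0,0,0],1],
  [[0,0,0],[0,0,0],0.5],
  [[0,0,0],[0,0,0],0.4],
  [[0,0,0],[0,0,0],0.3],
  [[0,0,0],[0,0,0],0.3],
  [[0,0,0],[0,0,0],0.3],
  [[0,0,0],[0,0,0],0.3],
  [[0,0,0],[0,0,0],0.3],
  [[0,0,0],[0,0,0],0.3],
])

```text
time_s: 11.75
tool_pos: [0.5098, 0.2649, 0.0848]
tool_rot: [180.0, -36.1, 66.8]
force: [0.2, -0.3, 0.2]
grip_width: 0.058
grasp_force: 0.0
```

```bash
python3 m.py w9
```

```text
t 11.75 q [-31.6   4.3  20.  126.4 -52.5  39.4   3.8] p [0.5098 0.2649 0.0848] rot [180.  -36.1  66.8] n,t,z 0.445 0.3634 0.0848 F [ 0.2 -0.3  0.2] w 0.058 0.0
slope -0.06201204298846163 bar mid z at pin 0.09061679406069621 119 108
```

>>> drive_tool([
  [[0,0,-10],[0,0,0],0.3],
  [[0,0,-20],[0,0,0],0.3],
  [[0,0,-25],[0,0,0],0.3],
  [[-5,0,-30],[0,0,0],0.3],
  [[-10,0,-30],[0,0,0],0.3],
  [[-10,0,-20],[0,0,0],0.3],
  [[0,0,0],[0,0,0],0.3],
  [[0,0,0],[0,0,0],0.3],
])

```text
time_s: 12.47
tool_pos: [0.4712, 0.1726, 0.1803]
tool_rot: [179.9, -36.2, 66.7]
force: [-0.1, 1.2, -0.7]
grip_width: 0.0611
grasp_force: 0.0
```

```bash
python3 - <<'E'
from h import *
st();c,im=wrist("w10")
print('pin',fproj(c,W(.5145,.3645,.102)))
s,_=env.read_camera("side")
a=cv2.resize(im,(560,420));b=cv2.resize(s[130:290,220:410],(475,400))
k=cv2.resize(im[20:200,250:390],(320,411))
out=np.zeros((600,800,3),np.uint8);out[:411,:320]=k;out[:400,325:800]=b;w=cv2.resize(im,(250,188));out[412:600,:250]=w
cv2.imwrite("pics/fin.png",out)
E
```

```text
t 12.4667 q [-26.2 -11.   24.3 126.7 -36.1  52.4  -5.3] p [0.4712 0.1726 0.1803] rot [179.9 -36.2  66.7] n,t,z 0.3449 0.3644 0.1803 F [-0.1  1.2 -0.7] w 0.0611 0.0
pin [316.4585175  121.22643688]
```

View pics/fin.png

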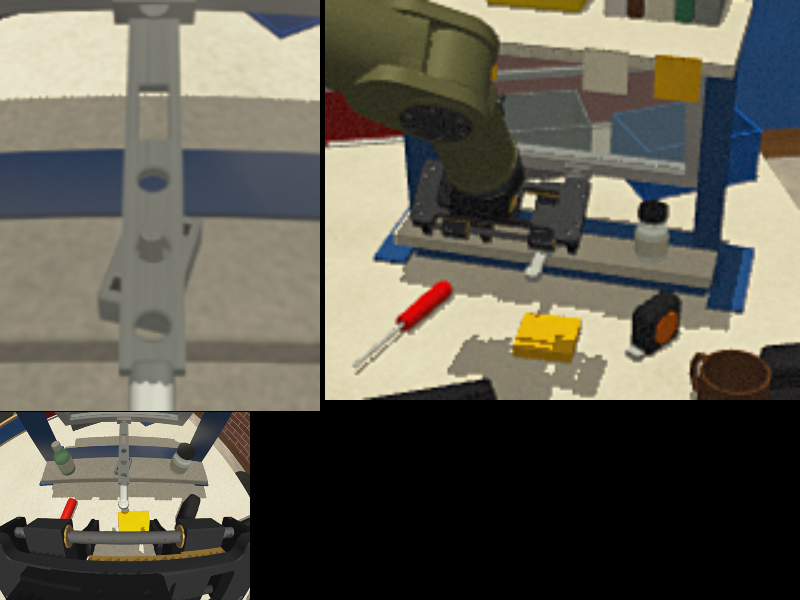

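The pin stands up through the third opening, at about (152,240) in the crop. The bar lies flat on the block, the other things look undisturbed and the robot is clear of everything.

```bash
python3 -c "
from cell import env
print(env.sign_off())"
```

```text
the job is handed in; nothing more can be done
None
```

The vent's stay now sits with its third opening over the pin and the bar fully down on the block (hole about 90 mm above the desk). The gripper let go and backed clear, nothing else was seen to move, and the job was handed in at about 12.5 s.

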